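Release a soaked part's pallet and draw it out with the pull hook

ROBOT

A 6-joint arm with a two-finger parallel gripper is mounted at the origin on the work surface. World frame = base frame: x ahead of the robot, y to its left, z up, the work surface at z = 0. Lengths are in mm, angles in rad, forces in N, time in s.
With the tool pointing down it reaches from about 400 to 925 mm from the base axis. Payload 12.5 kg.
Tool frame: the origin (TCP) lies midway between the tips of the shut fingers; the grasp point (between the pads) lies 19 mm behind it; z points along the fingers, y is the direction in which the jaws open and shut (so a half turn about z gives the same grasp; the last joint's range is limited). The gripper opens to 95 mm and grips with 3 to 60 N. Pads are 20 mm wide; open, the fingers measure 119 mm over their backs; the gripper's body (75 mm by 180 mm) begins 59 mm behind the grasp point.
Start: joints at [1.043, 0.491, 1.559, -0, 1.092, -0.106], TCP at [255.863, 570.246, 214.661] pointing down, gripper open.
Joint ranges: [-3.1, 3.1], [-0.84, 2.19], [0.05, 2.79], [-1.13, 4.28], [0.06, 2.93], [-2.69, 2.69]. Speed limits (rad/s): [2.22, 2.22, 2.79, 3.14, 3.14, 3.14].

INTERFACE

Orientations are given as [roll, pitch, yaw] about the fixed x, y, z axes, in that order (R = Rz(yaw) Ry(pitch) Rx(roll)).
In Python, from cell import env gives the robot as it stands.
- The arm moves only by the tool drive_tool, never from a script. Its argument "increments" is a list of rows, each a list of 2 entries, a list of its own where there are three numbers: the shift along the tool's x, y, z as a fraction of full scale, then the turn, a rotation vector about the tool's x, y, z as a fraction of full scale. In form: [[[x, y, z], [ax, ay, az]], ...]. A call has 1 to 5 rows; each row shifts and turns the commanded pose from where the row before left it, along the tool's axes as they then stand; what a row does not reach is not made up. Full scale, the value 1, is 30 mm for a shift and 0.08 rad for a turn. A row lasts 1/12 s, in which the tool goes at most 41.7 mm and 7.16 degrees, less where a joint would pass 70% of its speed; a pose out of reach is approached as far as the arm can. A call with a number of a shift or a turn outside -1 to 1 is refused whole. A call with a gripper value outside its range is refused whole. "jaw" is the opening, from -1 (shut) to 1 (fully open), so that 0 is half open, set as the call begins (left out, the last holds). The fingers move at their own pace and stop on an object; the grip force is fixed at half the most. Time passes only in rows, so rows that do not move let the fingers close. It gives the time, the measured TCP pose, the force and the opening at its end, in the units of the state.
- env.state(): the state, without advancing time (a new reading comes with each control period).
- env.read_camera(name): name is "scene" or "top" or "wrist"; returns a dict with "pixels" (400x640x3 uint8, blue, green, red), "vertical_fov" (degrees; the focal length in pixels is half the picture's height over the tangent of half this angle, whatever the lens; pixels are square), "cx", "cy" (the principal point, pixels), "k1" (the pictures are not rectified: a ray, as slopes to the right and down, at radius r is drawn at 1 + k1 r^2 times it, then the intrinsics apply), "world_to_cam" (4x4, takes a point from world to camera coordinates). Camera axes: x right, y down, z forward; pixel columns grow to the right and rows downward; lengths in mm; the calibration is good to about 2 mm. A picture is of the moment at which its call begins. There is no depth.
- env.job_done(): hands the job in, once; it reports no verdict.
Trained networks look in a picture, given as the dict that the camera call returned (one of the last four; its "shot" number tells which), for a name from the list of things; names that differ only in an ending like _2 or _b are one class to them, and where a whole thing is asked for, a point or a joint stands for the part that bears it (a point fixed in the world has none). Each returns a list of dicts, best first, with "score" (0 to 1); they miss things now and then, are a little off and sometimes report something else, mostly with a low value. They report only what shows in the picture. A call takes as long as a camera call.
- env.boxes_of(target, picture): "point" ([x, y, z] in mm, in world coordinates, good to about 4 mm: the middle of the surface that is visible of it).
- env.tip_of(target, picture): "point" ([x, y, z] in mm, in world coordinates, good to about 4 mm: a listed point, or the origin of a listed thing).
The state is a dict: "t": time; "joints": joint angles; "qvel": joint speeds; "tau": joint torques, N m; "eef_pos": TCP position; "tcp_rot": TCP orientation; "ft_force": force on the tool from outside, world axes, zero at the start; "moment": the same for the moment, N m; "opening": opening from 0.0 (shut) to 1.0 (fully open).
Only numpy, scipy, OpenCV 4.12 (cv2) and the standard library are available. Lean on these libraries where they do the work, as an engineer would, in place of code of your own. Each camera call takes 0.05 s, during which the arm holds its last target.

TASK

On the soak dock, the copper hub with the six lugs is due for measuring: push the dock's gate grip all the way to its end stop, over towards the plain bush's side, so that the hub's lane is open and the other stays barred. Then take up the pull hook, catch the eye of the hub's pallet with it and draw the pallet forward until it rests against the lip at the front of its lane, with the hub still standing in its place on it, and lay the hook down flat on the granite, off the dock. Keep the gripper itself off the pallets and the two parts, which must stay at room temperature, and leave everything else where it is.

Things in the scene. Friction and masses are not known exactly. Their poses are not given: they have to be found in the camera images.
- dock: Fixed grey anodised soak plate, 235 (x) by 286 (y) by 12 mm thick, with two pallet lanes. Origin: granite level, middle of its front edge (robot side); x along the lanes away from the robot, y left, z up. Lane centres at y +80 and -80 mm, lane floor z 12, side rails to z 19 (y 26 to 31 and 130 to 142 each side). The gate's fixed saddle (x 67 to 95, y -22 to 22) reaches z 34.
- left_lip (a point): Middle of the top rear edge of the lip across the front of the left (+y) lane: dock x 6, y 80, z 18 mm. A pallet drawn fully forward rests against it. The lip is 98 mm wide, dock x 0 to 6.
- right_lip (a point): The same for the right (-y) lane: dock x 6, y -80, z 18 mm.
- bridge (a point): Middle of the underside of the sensor bridge's beam, which crosses over both lanes along dock y (24 mm deep in x, z 140 to 166 mm, centre at dock x 210), on posts on the outer rails. A sensor barrel, 22 mm across, hangs before it over each lane at dock x 187, z 106 to 144.
- gate (a joint): Sliding gate's position along dock y (m): 0 mid, +0.030 left (+y) end stop, -0.030 right end stop. A steel blade 114 mm wide (dock x 76 to 86, z 20 to 34) just in front of the pallets: near mid it bars both lanes; the left lane opens only within 4 mm of the right stop, the right lane only within 4 mm of the left stop. Slides with 2.5 N, no spring, stays put. Starts within 20 mm of mid.
- gate_grip (a point): Centre of the gate's upright black grip, 16 (dock x) by 20 (dock y) by 30 mm tall; centre 55 mm above the granite, spanning 40 to 70 mm. It travels with the gate; at gate 0 it is at dock x 79, y 0. Free on both y sides, above the saddle and rails. Axes as the dock's.
- pallet_hub: Loose aluminium pallet carrying the hub, 125 (x, along the lane) by 96 by 16 mm, 0.4 kg, in the left or the right lane. Origin: centre of its underside; x away from the robot. Parked behind the gate its origin is at dock x 152 to 156 mm; against the front lip at dock x 68.5. Dragging it with the hub takes 2 to 7 N.
- pallet_hub_eye (a point): Centre of the pull eye on that pallet: an upright steel ring, 27 mm inside, 5 mm wire, in the pallet's x-z plane, so its hole runs along y (sideways) and a hook's end enters from either side. It is 42.5 mm in -x from the pallet's origin, 46.5 mm above the granite, 18.5 above the pallet's top. The hub's flange begins 22 mm behind it. Axes as the pallet's.
- pallet_bush: The same kind of pallet with the same eye in the other lane, carrying the plain bush; it must stay parked. Origin: centre of its underside.
- hub_mid (a point): Centre of the copper hub: flange 76 mm across, 9 mm thick, with six lugs (to 27 mm) round a bored boss 43 mm across, 42 mm tall; this point is 21 mm up. It stands loose between four low dowels, centred 17.5 mm behind its pallet's origin.
- hub: The copper hub's underside centre; z is its axis (see hub_mid).
- bush_mid (a point): Centre of the plain copper bush: a spool 56 mm across, 44 mm tall, on the other pallet; 22 mm up.
- bush: The plain bush's underside centre; z is its axis.
- hook_handle (a point): Balance point of the pull hook (0.17 kg, 209 mm long), mid-height in its dark grey square handle (22 mm wide and high, x -80 to 25 mm). x runs along the shank to the hook's end, y the way its tip points, z up. The shank, a 7 mm rod at handle mid-height, turns square at x 125 to +y and ends at y 25. Lies flat, 11 mm above the granite, left or right before the dock.
- pull_hook: The pull hook as a whole. Origin: under its balance point, level with the handle's underside; axes as hook_handle.
- hook_end (a point): Middle of the turned end of the pull hook (7 mm rod): at x 125, y 11 mm from the handle point, in the hook's axes.
- caliper: Bystander: digital caliper lying flat, 200 mm long, on the other side of the dock from the pull hook. Origin: underside, mid-length.
- magnet_base: Bystander: steel magnet base, 46 (x) by 40 (y) by 46 mm with a stud to 68 mm and a knob on its front; stands before the dock's middle, between the two lanes' pull paths. Origin: centre of its underside.
- master_block: Bystander: steel setting block, 20 by 32 mm, 35 mm tall, stands on the dock between the lanes, in front of the gate grip. Origin: centre of its underside.
- dial_gauge: Bystander: dial gauge lying on its back, 57 mm across, 24 mm high, stem to 99 mm along its x. Origin: centre of its underside.
- screwdriver: Bystander: screwdriver lying flat, 170 mm long. Origin: underside, about the middle.
- micrometer: Bystander: digital micrometer lying flat, 160 by 55 mm, 18 mm high. Origin: underside, middle of the measuring gap.
- spare_bush: Bystander: spare copper bush, 60 mm across, 44 mm tall, on the granite beside the dock. Origin: centre of its underside.

How it is judged:
By the outcome, as a careful person would: the job done as asked, in the order asked, and still so for the second after the job is handed in, with the robot touching nothing.
It also fails if it takes over 67 s, if anything falls off the work surface, if the arm or the gripper's body presses on something with over 40 N, if the wrist force passes 120 N, or if a joint passes its speed limit or range.

## Working session

There is one attempt and no reset: what is moved stays moved. The work goes in short steps, Python scripts to look and compute and a tool call to move; the robot and the scene stay as the last step left them, time stands still between calls to the robot, and variables do not carry over. Pictures are saved under pics/ and viewed, and the job is handed in when it is done.

Besides the shell and the picture viewer there is one more tool, called after ">>>" in YAML: its name, and indented under it one key for each argument. drive_tool: Moves the arm, as the interface text tells. Its arguments: {"type":"object","properties":{"increments":{"type":"array","items":{"type":"array"}},"jaw":{"type":"number"}},"required":["increments"]}

```bash
ls; mkdir -p pics; python3 - <<'E'
from cell import env
import cv2
s=env.state();print(s)
for n in ["scene","top","wrist"]:
    p=env.read_camera(n);cv2.imwrite(f"pics/{n}0.png",p["pixels"])
    print(n,p["vertical_fov"],p["cx"],p["cy"],p["k1"],p["world_to_cam"].tolist() if hasattr(p["world_to_cam"],'tolist') else p["world_to_cam"])
    for t in ["dock","left_lip","right_lip","gate_grip","pallet_hub","pallet_hub_eye","pallet_bush","hub_mid","bush_mid","hook_handle","pull_hook","hook_end","magnet_base","master_block","caliper","dial_gauge","screwdriver","micrometer","spare_bush","bridge"]:
        try:
            r=env.tip_of(t,p)
            print(n,t,[([round(float(v)) for v in d["point"]],round(d["score"],2)) for d in r[:2]])
        except Exception as e: print(t,e)
print(env.state()["t"])
E
```

```text
pics
{'t': 0.0, 'joints': array([ 1.04340464e+00,  4.91522008e-01,  1.55945784e+00, -2.39508535e-05,
        1.09168379e+00, -1.05611556e-01]), 'qvel': array([-0.00010355, -0.00070305,  0.00160781, -0.00082986, -0.00137088,
       -0.00046361]), 'tau': array([ 2.75472514e-03, -6.12639999e+01, -2.58181733e+01,  6.93612196e-02,
        4.81085829e-02, -1.00339942e-04]), 'eef_pos': array([255.73288113, 570.01700818, 214.08218491]), 'tcp_rot': array([-3.14052540e+00, -9.17742756e-05,  2.71982353e+00]), 'ft_force': array([ 0.15378342, -0.10843916,  0.80695216]), 'moment': array([-0.00367966,  0.00075908,  0.01402194]), 'opening': 0.998974505501667}
scene 43.91232739947756 322.58396892685175 201.05174130933486 0.03180186360012304 [[0.8192076194380752, 0.5734556164349792, 0.006894362463563165, -497.2011428296201], [0.4623130156160476, -0.6532262182072932, -0.5996350418701306, -220.56796250291856], [-0.33936050425262665, 0.49441294868336055, -0.8002438905281486, 1795.6299637403533], [0.0, 0.0, 0.0, 1.0]]
scene dock [([546, 78, 0], 0.64), ([428, -474, -1], 0.3)]
scene left_lip [([539, 158, 19
[... 2307 characters left out ...]
8622134803 [[0.4106428002795063, 0.9117961849655136, -0.00045569830141212257, -625.4221202908316], [0.8794271072028236, -0.3959327564984097, 0.2642824539171047, -29.007650711343107], [0.24079130735033039, -0.1089264403802275, -0.964445217153682, 391.57791113702626], [0.0, 0.0, 0.0, 1.0]]
wrist dock []
wrist left_lip []
wrist right_lip []
wrist gate_grip []
wrist pallet_hub []
wrist pallet_hub_eye []
wrist pallet_bush []
wrist hub_mid []
wrist bush_mid []
wrist hook_handle []
wrist pull_hook []
wrist hook_end []
wrist magnet_base []
wrist master_block []
wrist caliper []
wrist dial_gauge [([447, 464, -1], 0.67)]
wrist screwdriver []
wrist micrometer []
wrist spare_bush []
wrist bridge []
3.15
```

View images.

View pics/top0.png

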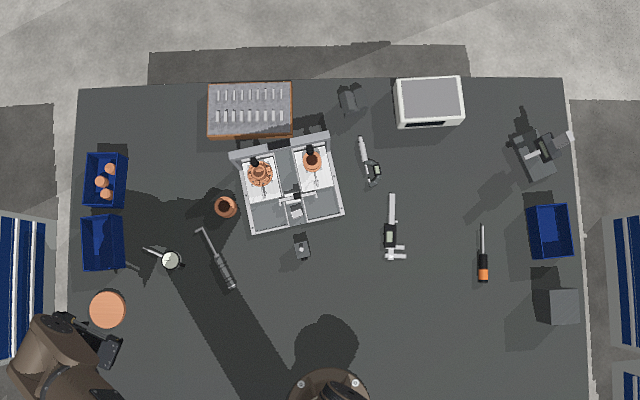

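View pics/scene0.png

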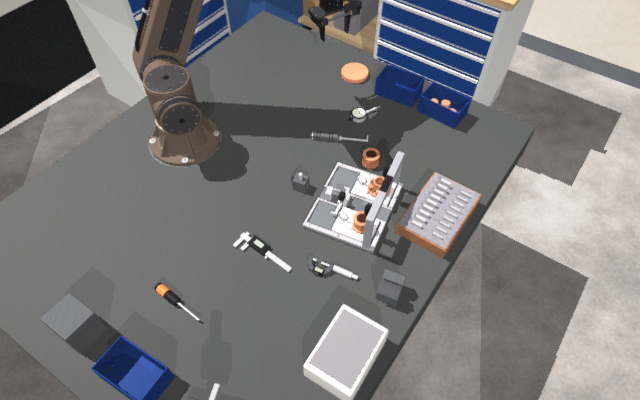

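```bash
cat > h.py <<'E'
import numpy as np, cv2, pickle
from scipy.optimize import least_squares
def proj(c,P):
    P=np.atleast_2d(np.array(P,float)); W=np.array(c["world_to_cam"])
    q=P@W[:3,:3].T+W[:3,3]; s=q[:,:2]/q[:,2:]
    r2=(s**2).sum(1,keepdims=True); s=s*(1+c["k1"]*r2)
    f=200/np.tan(np.radians(c["vertical_fov"])/2)
    return s*f+[c["cx"],c["cy"]]
def tf(pose,P):
    x,y,a=pose;P=np.atleast_2d(np.array(P,float));R=np.array([[np.cos(a),-np.sin(a),0],[np.sin(a),np.cos(a),0],[0,0,1]])
    return P@R.T+[x,y,0]
def inv(pose,p):
    x,y,a=pose;d=np.array(p[:2])-[x,y];return np.array([np.cos(a)*d[0]+np.sin(a)*d[1],-np.sin(a)*d[0]+np.cos(a)*d[1]])
def box(x0,x1,y0,y1,z0,z1):
    c=[[x,y,z] for z in(z0,z1) for x,y in((x0,y0),(x1,y0),(x1,y1),(x0,y1))]
    e=[(0,1),(1,2),(2,3),(3,0),(4,5),(5,6),(6,7),(7,4),(0,4),(1,5),(2,6),(3,7)]
    return [(c[a],c[b]) for a,b in e]
def crop(im,x0,y0,x1,y1,k): return cv2.resize(im[y0:y1,x0:x1],None,fx=k,fy=k,interpolation=cv2.INTER_CUBIC)
def draw(big,c,segs,pose,x0,y0,k,col=(0,255,0)):
    for a,b in segs:
        p=(proj(c,tf(pose,[a,b]))-[x0,y0]+.5)*k-.5
        cv2.line(big,tuple(np.round(p[0]).astype(int).tolist()),tuple(np.round(p[1]).astype(int).tolist()),col,1,cv2.LINE_AA)
E
python3 - <<'E'
from cell import env
from h import *
cs={n:env.read_camera(n) for n in("top","scene")}
pickle.dump(cs,open("c0.pkl","wb"))
pose=(546,79,0.19)
c=cs["top"];b=crop(c["pixels"],190,120,350,270,5);cv2.imwrite("pics/t1.png",b[:600])
c=cs["scene"];b=crop(c["pixels"],290,120,420,250,6)[:600];cv2.imwrite("pics/s1.png",b)
c=cs["top"];b=crop(c["pixels"],190,120,350,240,5)
draw(b,c,box(0,235,-142,142,0,12)[0:8]+box(0,6,31,129,12,18)+box(0,6,-129,-31,12,18),pose,190,120,5)
cv2.imwrite("pics/t1o.png",b)
E
```

```text
(no output)
```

View pics/t1.png

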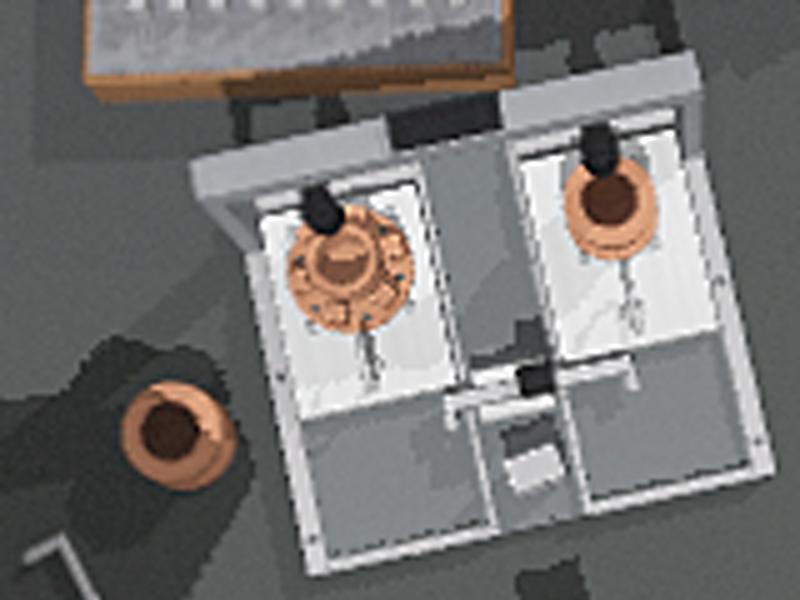

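View pics/t1o.png

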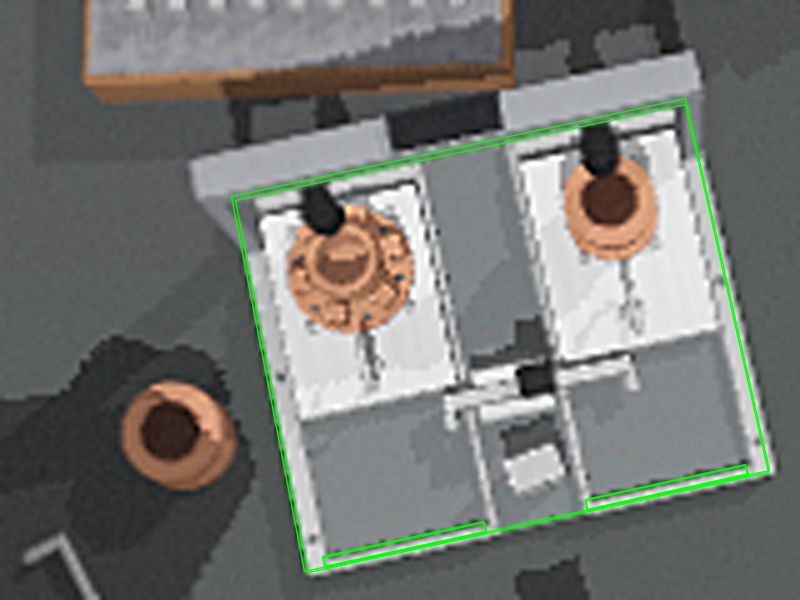

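View pics/s1.png

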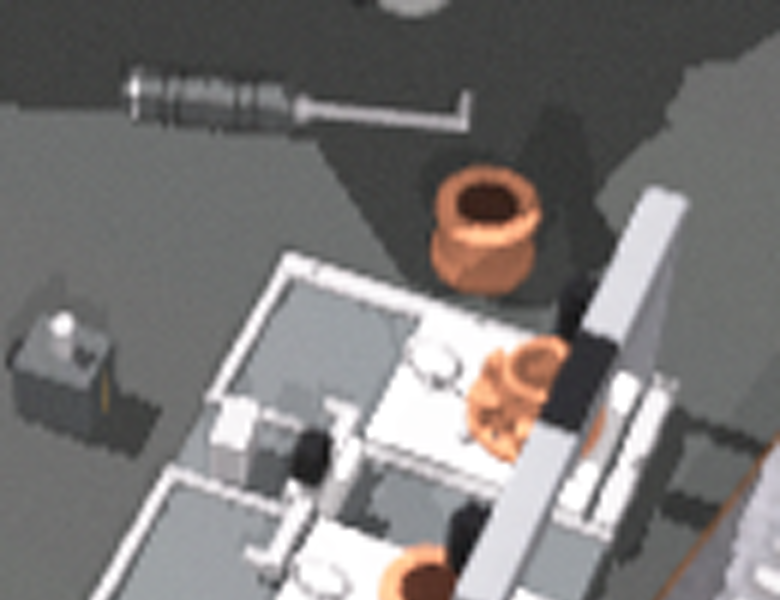

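```bash
python3 - <<'E'
from h import *
cs=pickle.load(open("c0.pkl","rb"))
pose=(545,75.5,0.195)
def segs():
    return box(0,235,-143,143,0,12)[0:4]+box(0,6,31,129,12,18)[4:8]+box(0,6,-129,-31,12,18)[4:8]+box(0,235,130,142,12,19)[4:8]+box(0,235,-142,-130,12,19)[4:8]+box(198,222,-142,142,140,166)[4:8]
c=cs["top"];b=crop(c["pixels"],190,120,350,240,5)
draw(b,c,segs(),pose,190,120,5);cv2.imwrite("pics/t2.png",b)
c=cs["scene"];b=crop(c["pixels"],295,145,415,255,6)[:600]
draw(b,c,segs(),pose,295,145,6);cv2.imwrite("pics/s2.png",b)
E
```

```text
(no output)
```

View pics/t2.png

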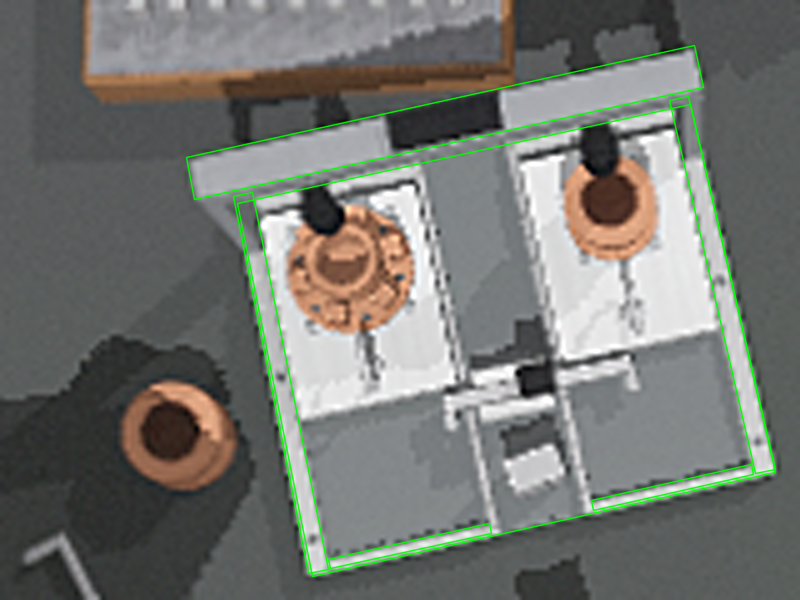

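View pics/s2.png

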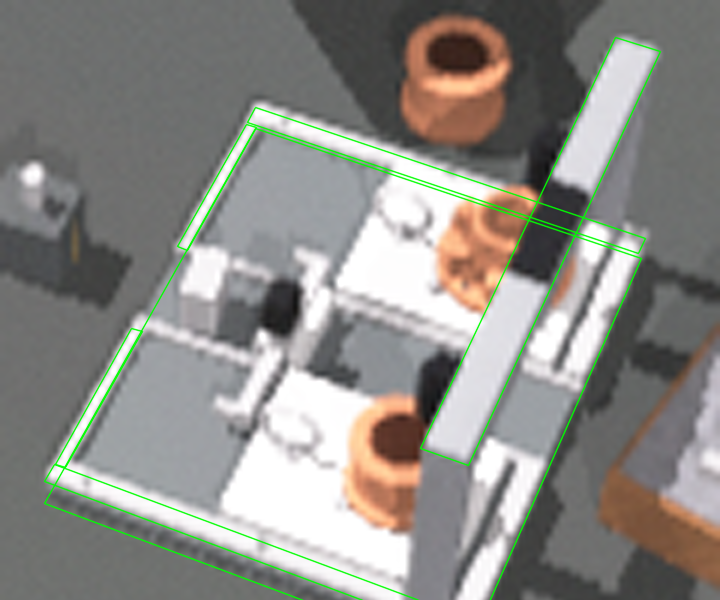

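```bash
cat >> h.py <<'E'
DOCK=(545,76.5,0.195)
def plan(state,tgt,yaw,cmd=None,step=28.,st=None):
    """tgt world TCP, yaw; prints rows. tool pointing down assumed (yaw of tool x)"""
    p=np.array(state["eef_pos"] if cmd is None else cmd[:3],float); y=state["tcp_rot"][2] if cmd is None else cmd[3]
    dy=(yaw-y+np.pi)%(2*np.pi)-np.pi; d=np.array(tgt)-p
    n=max(int(np.ceil(np.linalg.norm(d)/step)),int(np.ceil(abs(dy)/0.078)),1)
    rows=[]
    for i in range(n):
        want=p0=None
        yy=y
        tx=np.array([np.cos(yy),np.sin(yy),0]);ty=np.array([np.sin(yy),-np.cos(yy),0]);tz=np.array([0,0,-1])
        # residual-feedback rounding
        dd=(np.array(tgt)-p)/(n-i)
        v=np.round([dd@tx/30,dd@ty/30,dd@tz/30],2);w=-round(((yaw-y+np.pi)%(2*np.pi)-np.pi)/(n-i)/0.08,2)
        p=p+30*(v[0]*tx+v[1]*ty+v[2]*tz);y=y-0.08*w
        rows.append([[float(a) for a in v],[0,0,float(w)]])
    for k in range(0,n,5): print(str(rows[k:k+5]).replace(" ",""))
    print("end",p,y,"t",n/12)
def W(x,y,z): return tf(DOCK,[[x,y,z]])[0]
E
python3 - <<'E'
from cell import env
from h import *
s=env.state();print(s["t"],W(79,24,150));plan(s,W(79,24,150),0.195+np.pi)
print(inv(DOCK,(465,65)),inv(DOCK,(570,75)),inv(DOCK,(430,309)),inv(DOCK,(600,291)))
E
```

```text
3.25 [617.85236906 115.35270033 150.        ]
[[[-0.82,-0.42,0.1],[0,0,-0.37]],[[-0.81,-0.45,0.1],[0,0,-0.37]],[[-0.79,-0.47,0.1],[0,0,-0.37]],[[-0.78,-0.49,0.1],[0,0,-0.37]],[[-0.76,-0.52,0.1],[0,0,-0.37]]]
[[[-0.75,-0.54,0.1],[0,0,-0.37]],[[-0.73,-0.56,0.1],[0,0,-0.37]],[[-0.72,-0.58,0.1],[0,0,-0.37]],[[-0.7,-0.6,0.1],[0,0,-0.37]],[[-0.68,-0.63,0.1],[0,0,-0.37]]]
[[[-0.66,-0.64,0.1],[0,0,-0.36]],[[-0.64,-0.66,0.11],[0,0,-0.37]],[[-0.62,-0.68,0.1],[0,0,-0.36]],[[-0.6,-0.7,0.11],[0,0,-0.37]],[[-0.58,-0.72,0.1],[0,0,-0.36]]]
[[[-0.56,-0.74,0.11],[0,0,-0.37]],[[-0.54,-0.75,0.1],[0,0,-0.36]],[[-0.52,-0.77,0.11],[0,0,-0.37]],[[-0.49,-0.78,0.1],[0,0,-0.36]],[[-0.47,-0.79,0.11],[0,0,-0.37]]]
[[[-0.45,-0.81,0.1],[0,0,-0.36]]]
end [617.95652894 115.34867629 150.14302497] 3.3365766484262753 t 1.75
[-80.71212872   4.2192746 ] [24.23554194 -6.31573488] [-67.76976262 250.37673469] [ 95.52054357 199.7775657 ]
```

>>> drive_tool:
  increments:
    - [[-0.82,-0.42,0.1],[0,0,-0.37]]
    - [[-0.81,-0.45,0.1],[0,0,-0.37]]
    - [[-0.79,-0.47,0.1],[0,0,-0.37]]
    - [[-0.78,-0.49,0.1],[0,0,-0.37]]
    - [[-0.76,-0.52,0.1],[0,0,-0.37]]
  jaw: -1

```text
t: 3.67
eef_pos: [342.6, 461.1, 199.6]
tcp_rot: [3.141, 0.0, 2.87]
ft_force: [0.6, 1.1, -0.2]
opening: 0.706
```

>>> drive_tool:
  increments:
    - [[-0.75,-0.54,0.1],[0,0,-0.37]]
    - [[-0.73,-0.56,0.1],[0,0,-0.37]]
    - [[-0.72,-0.58,0.1],[0,0,-0.37]]
    - [[-0.7,-0.6,0.1],[0,0,-0.37]]
    - [[-0.68,-0.63,0.1],[0,0,-0.37]]

```text
t: 4.08
eef_pos: [429.2, 352.8, 184.6]
tcp_rot: [3.141, 0.0, 3.017]
ft_force: [0.6, 0.7, -0.3]
opening: 0.354
```

>>> drive_tool:
  increments:
    - [[-0.66,-0.64,0.1],[0,0,-0.36]]
    - [[-0.64,-0.66,0.11],[0,0,-0.37]]
    - [[-0.62,-0.68,0.1],[0,0,-0.36]]
    - [[-0.6,-0.7,0.11],[0,0,-0.37]]
    - [[-0.58,-0.72,0.1],[0,0,-0.36]]

```text
t: 4.5
eef_pos: [515.2, 244.5, 169.0]
tcp_rot: [3.141, 0.0, -3.12]
ft_force: [0.4, 0.3, -0.4]
opening: 0.025
```

>>> drive_tool:
  increments:
    - [[-0.56,-0.74,0.11],[0,0,-0.37]]
    - [[-0.54,-0.75,0.1],[0,0,-0.36]]
    - [[-0.52,-0.77,0.11],[0,0,-0.37]]
    - [[-0.49,-0.78,0.1],[0,0,-0.36]]
    - [[-0.47,-0.79,0.11],[0,0,-0.37]]

```text
t: 4.92
eef_pos: [601.5, 135.9, 153.1]
tcp_rot: [3.142, 0.0, -2.974]
ft_force: [1.3, 0.1, 0.4]
opening: 0.006
```

>>> drive_tool:
  increments:
    - [[-0.45,-0.81,0.1],[0,0,-0.36]]
    - [[0,0,0],[0,0,0]]

```text
t: 5.08
eef_pos: [620.4, 111.9, 149.4]
tcp_rot: [-3.141, 0.001, -2.948]
ft_force: [-0.4, -0.5, -0.6]
opening: 0.006
```

```bash
python3 - <<'E'
from cell import env
from h import *
w=env.read_camera("wrist");t=env.read_camera("top")
s=env.state();print(s["t"],s["eef_pos"],s["tcp_rot"],s["joints"],s["ft_force"],inv(DOCK,s["eef_pos"]))
cv2.imwrite("pics/w1.png",w["pixels"]);pickle.dump(w,open("w1.pkl","wb"))
for n,c in (("w",w),("t",t)):
  for q in["gate_grip","pallet_hub_eye","hub_mid"]:
    for d in env.tip_of(q,c)[:1]: print(n,q,np.round(d["point"]),d["score"],inv(DOCK,d["point"]))
b=w["pixels"].copy();
draw(b,w,box(71,87,-28,-8,40,70)+box(0,6,31,129,12,18)+box(67,95,-22,22,12,34)+box(0,235,130,142,12,19),DOCK,0,0,1)
cv2.imwrite("pics/w1o.png",b)
E
```

```text
5.1833 [618.09898047 114.6417088  149.75481312] [ 3.14135050e+00 -5.54678042e-04 -2.94866644e+00] [ 7.82913535e-02  5.63546254e-01  1.61841885e+00  2.16185168e-04
  9.60206299e-01 -1.68555512e+00] [-0.01770431  0.12994431  0.47518038] [79.10417118 23.25469837]
w gate_grip [629.  80.  56.] 0.81 [ 83.04743381 -13.03893163]
w pallet_hub_eye [643. 175.  45.] 0.8 [115.445483  77.193526]
t gate_grip [627.  75.  55.] 0.44 [ 80.25336387 -17.37980402]
t pallet_hub_eye [468.  65.   1.] 0.52 [-78.04270186   3.28430923]
t hub_mid [433. 310.   2.] 0.59 [-64.90779072 250.93271748]
```

View pics/w1o.png

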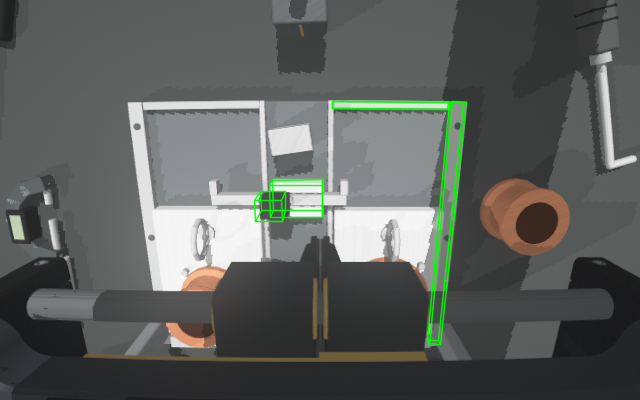

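>>> drive_tool:
  increments:
    - [[0,0,0.9],[0,0,0]]
    - [[0,0,0.9],[0,0,0]]
    - [[0,0,0.9],[0,0,0]]
    - [[0,0,0.75],[0,0,0]]
    - [[0,0,0],[0,0,0]]

```text
t: 5.9
eef_pos: [615.8, 115.7, 42.8]
tcp_rot: [3.141, -0.006, -2.946]
ft_force: [-0.7, 0.2, -0.9]
opening: 0.005
```

>>> drive_tool:
  increments:
    - [[0,-0.2,0],[0,0,0]]
    - [[0,-0.2,0],[0,0,0]]
    - [[0,-0.2,0],[0,0,0]]
    - [[0,-0.2,0],[0,0,0]]
    - [[0,0,0],[0,0,0]]

```text
t: 6.32
eef_pos: [623.5, 90.6, 48.0]
tcp_rot: [-3.141, 0.002, -2.948]
ft_force: [-0.4, -0.2, -0.2]
opening: 0.008
```

```bash
python3 - <<'E'
from cell import env
from h import *
s=env.state();print(s["t"],s["eef_pos"],s["tcp_rot"],s["ft_force"],inv(DOCK,s["eef_pos"]))
E
```

```text
6.3167 [623.46696658  90.63308811  47.9694543 ] [-3.14136925e+00  2.21296594e-03 -2.94774302e+00] [-0.40337004 -0.23967557 -0.24894438] [79.71835421 -1.33903906]
```

>>> drive_tool:
  increments:
    - [[0,-0.1,0],[0,0,0]]
    - [[0,-0.1,0],[0,0,0]]

```text
t: 6.48
eef_pos: [624.1, 85.9, 47.3]
tcp_rot: [3.141, 0.001, -2.947]
ft_force: [-1.2, 3.1, 2.5]
opening: 0.004
```

>>> drive_tool:
  increments:
    - [[0,-0.1,0],[0,0,0]]
    - [[0,-0.05,0],[0,0,0]]

```text
t: 6.65
eef_pos: [624.8, 81.3, 46.9]
tcp_rot: [3.142, 0.0, -2.947]
ft_force: [0.1, 1.3, 2.6]
opening: 0.004
```

```bash
python3 - <<'E'
from cell import env
from h import *
w=env.read_camera("wrist");s=env.state();print(s["t"],s["eef_pos"],s["tcp_rot"],s["ft_force"],inv(DOCK,s["eef_pos"]))
cv2.imwrite("pics/w2.png",w["pixels"])
E
```

```text
6.7 [624.82556471  81.17067522  46.73931855] [ 3.14156509e+00  2.60942874e-04 -2.94674662e+00] [-0.27773568  0.93463016  1.25396662] [ 79.21770479 -10.88536804]
```

View pics/w2.png

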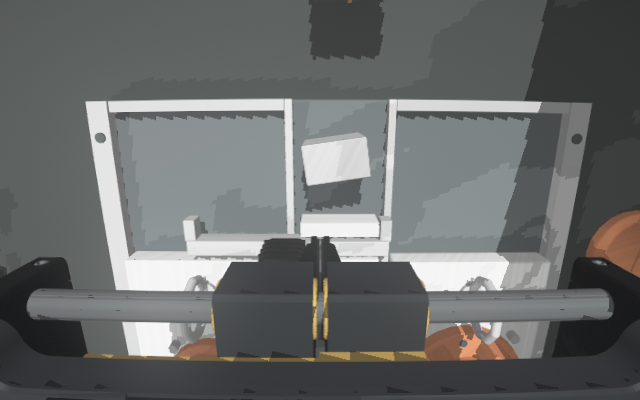

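>>> drive_tool:
  increments:
    - [[0,-0.1,0],[0,0,0]]
    - [[0,-0.05,0],[0,0,0]]

```text
t: 6.87
eef_pos: [625.0, 79.8, 46.7]
tcp_rot: [3.138, -0.0, -2.948]
ft_force: [-3.8, 31.6, 5.8]
opening: 0.003
```

>>> drive_tool:
  increments:
    - [[0,-0.05,0],[0,0,0]]
    - [[0,-0.05,0],[0,0,0]]

```text
t: 7.03
eef_pos: [625.0, 79.4, 46.8]
tcp_rot: [3.135, -0.0, -2.947]
ft_force: [-5.8, 47.8, 7.5]
opening: -0.001
```

>>> drive_tool:
  increments:
    - [[0,-0.05,0],[0,0,0]]
    - [[0,0,0],[0,0,0]]

```text
t: 7.2
eef_pos: [625.0, 79.4, 46.8]
tcp_rot: [3.134, -0.0, -2.947]
ft_force: [-5.5, 48.5, 7.1]
opening: 0.003
```

>>> drive_tool:
  increments:
    - [[0,0.2,0],[0,0,0]]
    - [[0,0.4,0],[0,0,0]]
    - [[0,0.4,-0.2],[0,0,0]]
    - [[0,0.2,-0.9],[0,0,0]]
    - [[0,0,-0.9],[0,0,0]]

```text
t: 7.62
eef_pos: [618.3, 109.2, 106.5]
tcp_rot: [3.141, -0.003, -2.946]
ft_force: [1.0, -0.5, 1.2]
opening: 0.003
```

>>> drive_tool:
  increments:
    - [[0,0,-0.9],[0,0,0]]
    - [[0,0,-0.8],[0,0,0]]

```text
t: 7.78
eef_pos: [619.3, 108.3, 159.5]
tcp_rot: [-3.141, 0.0, -2.946]
ft_force: [0.1, -0.8, -0.4]
opening: 0.004
```

```bash
python3 - <<'E'
from cell import env
from h import *
s=env.state();print(s["t"],s["eef_pos"],s["tcp_rot"],s["ft_force"],inv(DOCK,s["eef_pos"]))
w=env.read_camera("wrist");cv2.imwrite("pics/w3.png",w["pixels"]);pickle.dump(w,open("w3.pkl","wb"))
cs=pickle.load(open("c0.pkl","rb"))
pose=(430,309,0.474)
seg=box(-80,25,-11,11,0,22)+box(25,128.5,-3.5,3.5,7.5,14.5)+box(121.5,128.5,-3.5,25,7.5,14.5)
b=crop(cs["top"]["pixels"],185,215,250,300,7);draw(b,cs["top"],seg,pose,185,215,7);
b2=crop(cs["scene"]["pixels"],300,120,380,160,7);draw(b2,cs["scene"],seg,pose,300,120,7)
cv2.imwrite("pics/h1.png",b);cv2.imwrite("pics/h2.png",b2)
E
```

```text
7.7833 [619.30303997 108.30079102 159.51712466] [-3.14117680e+00  3.73763943e-04 -2.94646337e+00] [ 0.09883803 -0.77937447 -0.39404076] [79.05675329 16.80064932]
```

View pics/h1.png

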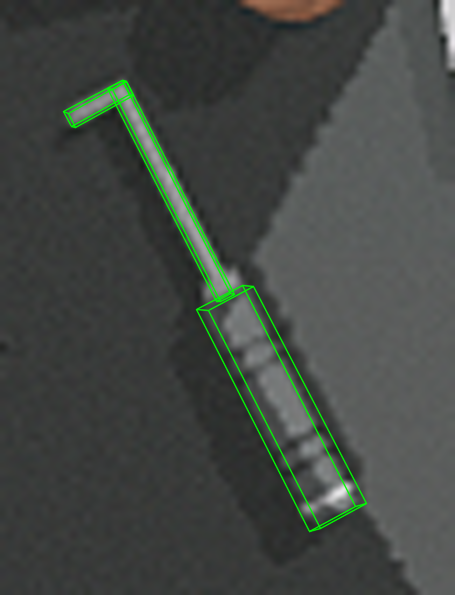

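View pics/h2.png

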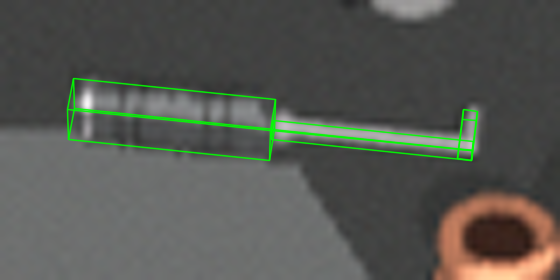

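View pics/w3.png

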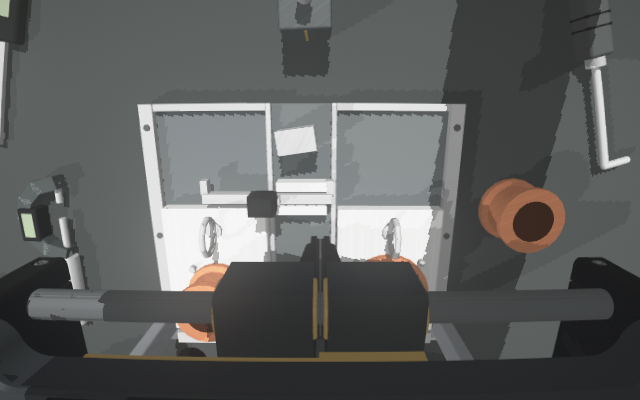

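```bash
python3 - <<'E'
from cell import env
from h import *
s=env.state();plan(s,(432,310,140),0.474+np.pi)
E
```

```text
[[[0.49,0.78,0.08],[0,0,-0.35]],[[0.47,0.8,0.08],[0,0,-0.35]],[[0.44,0.81,0.08],[0,0,-0.35]],[[0.42,0.82,0.08],[0,0,-0.35]],[[0.4,0.83,0.08],[0,0,-0.35]]]
[[[0.37,0.84,0.08],[0,0,-0.35]],[[0.35,0.85,0.08],[0,0,-0.35]],[[0.33,0.86,0.08],[0,0,-0.35]],[[0.3,0.87,0.08],[0,0,-0.34]],[[0.28,0.88,0.08],[0,0,-0.35]]]
end [431.85471969 309.99527181 140.12489931] -2.6672981031609595 t 0.8333333333333334
```

>>> drive_tool:
  increments:
    - [[0.49,0.78,0.06],[0,0,-0.35]]
    - [[0.47,0.8,0.07],[0,0,-0.35]]
    - [[0.44,0.81,0.07],[0,0,-0.35]]
    - [[0.42,0.82,0.07],[0,0,-0.35]]
    - [[0.4,0.83,0.08],[0,0,-0.35]]
  jaw: 0.3

```text
t: 8.25
eef_pos: [523.7, 209.7, 147.2]
tcp_rot: [-3.141, 0.0, -2.806]
ft_force: [0.5, -0.3, -0.4]
opening: 0.302
```

>>> drive_tool:
  increments:
    - [[0.37,0.84,0.08],[0,0,-0.35]]
    - [[0.35,0.85,0.08],[0,0,-0.35]]
    - [[0.33,0.86,0.08],[0,0,-0.35]]
    - [[0.3,0.87,0.08],[0,0,-0.34]]
    - [[0.28,0.88,0.08],[0,0,-0.35]]

```text
t: 8.67
eef_pos: [429.2, 310.4, 135.2]
tcp_rot: [-3.141, 0.0, -2.666]
ft_force: [0.7, 0.2, -0.3]
opening: 0.628
```

>>> drive_tool:
  increments:
    - [[0,0,0],[0,0,0]]
    - [[0,0,0],[0,0,0]]
    - [[0,0,0],[0,0,0]]

```text
t: 8.92
eef_pos: [430.6, 309.6, 135.3]
tcp_rot: [-3.141, 0.0, -2.667]
ft_force: [-0.1, -0.5, -0.2]
opening: 0.651
```

```bash
python3 - <<'E'
from cell import env
from h import *
w=env.read_camera("wrist");t=env.read_camera("top");s=env.state();print(s["t"],s["eef_pos"],s["tcp_rot"])
pose=(432,310,0.474)
for c in (w,t):
  for q in["hook_handle","hook_end","gate_grip","gate"]: print(q,[(np.round(d["point"]),round(d["score"],2)) for d in env.tip_of(q,c)[:1]])
seg=box(-80,25,-11,11,0,22)+box(25,128.5,-3.5,3.5,7.5,14.5)+box(121.5,128.5,-3.5,25,7.5,14.5)
b=w["pixels"].copy();draw(b,w,seg,pose,0,0,1)
cv2.imwrite("pics/w4.png",b);pickle.dump((w,t),open("w4.pkl","wb"))
E
```

```text
9.0167 [430.99781789 309.08481677 135.25565842] [-3.14146990e+00  3.64864593e-04 -2.66871892e+00]
hook_handle [(array([430., 311.,   8.]), 0.85)]
hook_end [(array([538., 378.,  12.]), 0.62)]
gate_grip []Traceback (most recent call last):
  File "<stdin>", line 6, in <module>
ValueError: it knows: bridge, bush, bush_mid, caliper, dial_gauge, dock, gate_grip, hook_end, hook_handle, hub, hub_mid, left_lip, magnet_base, master_block, micrometer, pallet_bush, pallet_hub, pallet_hub_eye, p
```

```bash
python3 - <<'E'
from cell import env
from h import *
w=env.read_camera("wrist");t=env.read_camera("top");s=env.state();print(s["t"],s["eef_pos"],s["tcp_rot"])
pose=(431.5,310,0.474)
for q in["gate_grip"]: print(q,[(np.round(d["point"]),round(d["score"],2),inv(DOCK,d["point"])) for d in env.tip_of(q,t)[:1]])
seg=box(-80,25,-11,11,0,22)+box(25,128.5,-3.5,3.5,7.5,14.5)+box(121.5,128.5,-3.5,25,7.5,14.5)
b=w["pixels"].copy();draw(b,w,seg,pose,0,0,1)
cv2.imwrite("pics/w4.png",b);pickle.dump((w,t),open("w4.pkl","wb"))
cv2.imwrite("pics/t4.png",crop(t["pixels"],190,120,350,240,5))
E
```

```text
9.2667 [430.67825299 309.26288117 135.1394969 ] [ 3.14156712e+00  6.56556069e-05 -2.66833250e+00]
gate_grip [(array([433., 308.,   3.]), 0.69, array([-65.15846572, 249.14745502]))]
```

View pics/w4.png

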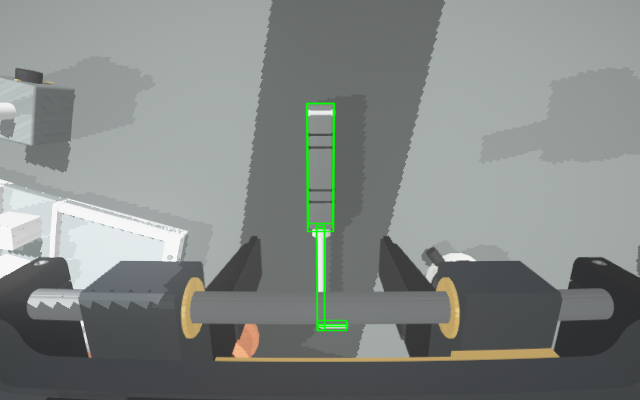

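View pics/t4.png

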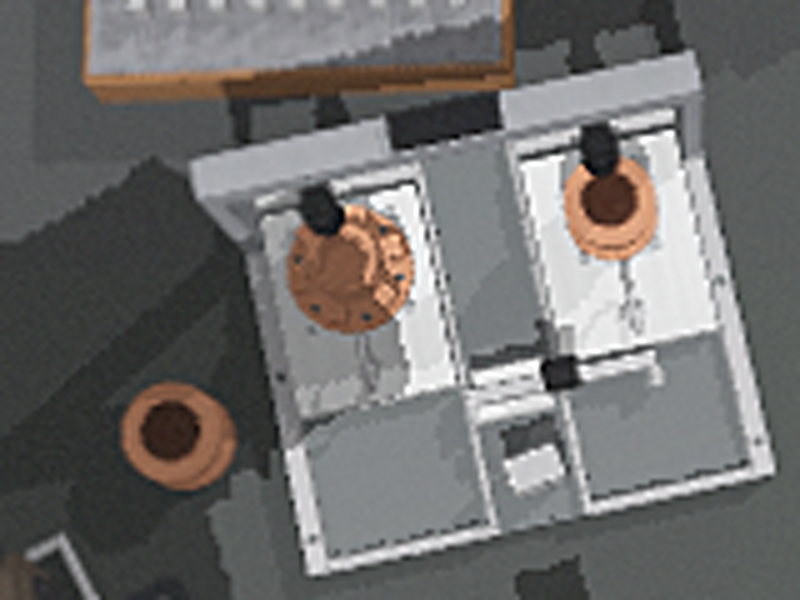

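>>> drive_tool:
  increments:
    - [[0,0,0.9],[0,0,0]]
    - [[0,0,0.9],[0,0,0]]
    - [[0,0,0.9],[0,0,0]]
    - [[0,0,0.9],[0,0,0]]
    - [[0,0,0.5],[0,0,0]]

```text
t: 9.73
eef_pos: [429.7, 309.1, 9.7]
tcp_rot: [-3.142, -0.002, -2.668]
ft_force: [-0.7, -1.1, -0.6]
opening: 0.65
```

>>> drive_tool:
  increments:
    - [[0,0,0],[0,0,0]]
    - [[0,0,0],[0,0,0]]

```text
t: 9.9
eef_pos: [430.3, 309.5, 11.9]
tcp_rot: [3.142, -0.001, -2.668]
ft_force: [-1.1, 0.3, 0.7]
opening: 0.648
```

>>> drive_tool:
  increments:
    - [[0,0,0.15],[0,0,0]]
    - [[0,0,0.1],[0,0,0]]
    - [[0,0,0],[0,0,0]]

```text
t: 10.15
eef_pos: [430.6, 309.8, 5.1]
tcp_rot: [3.142, 0.001, -2.667]
ft_force: [-0.3, 0.4, 0.3]
opening: 0.649
```

>>> drive_tool:
  increments:
    - [[0,0,0],[0,0,0]]
    - [[0,0,0],[0,0,0]]
    - [[0,0,0],[0,0,0]]
    - [[0,0,0],[0,0,0]]
    - [[0,0,0],[0,0,0]]
  jaw: -1

```text
t: 10.57
eef_pos: [430.4, 309.7, 4.8]
tcp_rot: [3.142, 0.0, -2.667]
ft_force: [0.9, 0.5, 0.1]
opening: 0.357
```

>>> drive_tool:
  increments:
    - [[0,0,0],[0,0,0]]
    - [[0,0,0],[0,0,0]]
    - [[0,0,0],[0,0,0]]
    - [[0,0,0],[0,0,0]]
    - [[0,0,0],[0,0,0]]

```text
t: 10.98
eef_pos: [430.3, 309.7, 4.7]
tcp_rot: [3.142, 0.0, -2.667]
ft_force: [-0.5, 0.7, 1.2]
opening: 0.227
```

```bash
python3 - <<'E'
from cell import env
from h import *
s=env.state();p=s["eef_pos"].copy();p[2]+=108
print(W(-14,44,113))
plan(s,W(-14,44,113),0.195+np.pi,cmd=[*p,s["tcp_rot"][2]],step=26)
E
```

```text
[522.73960509 116.95336597 113.        ]
[[[0.02,-0.79,-0.0],[0,0,0.39]],[[-0.0,-0.79,-0.0],[0,0,0.39]],[[-0.03,-0.79,-0.0],[0,0,0.39]],[[-0.05,-0.79,-0.0],[0,0,0.39]],[[-0.08,-0.79,-0.0],[0,0,0.39]]]
[[[-0.1,-0.79,-0.0],[0,0,0.39]],[[-0.13,-0.78,-0.0],[0,0,0.38]],[[-0.15,-0.78,-0.01],[0,0,0.39]],[[-0.17,-0.77,-0.0],[0,0,0.38]]]
end [522.70520456 116.86836411 112.97461638] -2.9465922440356658 t 0.75
```

>>> drive_tool:
  increments:
    - [[0,0,-0.5],[0,0,0]]
    - [[0,0,-0.9],[0,0,0]]
    - [[0,0,-0.9],[0,0,0]]
    - [[0,0,-0.9],[0,0,0]]
    - [[0,0,-0.4],[0,0,0]]

```text
t: 11.4
eef_pos: [430.9, 310.0, 115.4]
tcp_rot: [3.141, 0.003, -2.667]
ft_force: [0.9, 0.5, -1.7]
opening: 0.229
```

>>> drive_tool:
  increments:
    - [[0.02,-0.79,0],[0,0,0.39]]
    - [[0,-0.79,0],[0,0,0.39]]
    - [[-0.03,-0.79,0],[0,0,0.39]]
    - [[-0.05,-0.79,0],[0,0,0.39]]
    - [[-0.08,-0.79,0],[0,0,0.39]]

```text
t: 11.82
eef_pos: [481.8, 201.6, 112.5]
tcp_rot: [3.142, -0.0, -2.825]
ft_force: [1.1, -0.3, -1.2]
opening: 0.231
```

>>> drive_tool:
  increments:
    - [[-0.1,-0.79,0],[0,0,0.39]]
    - [[-0.13,-0.78,0],[0,0,0.38]]
    - [[-0.15,-0.78,0],[0,0,0.39]]
    - [[-0.17,-0.77,0],[0,0,0.38]]
    - [[0,0,0],[0,0,0]]

```text
t: 12.23
eef_pos: [524.1, 114.0, 112.4]
tcp_rot: [-3.141, 0.0, -2.951]
ft_force: [-0.6, -0.1, -1.9]
opening: 0.229
```

>>> drive_tool:
  increments:
    - [[0,0,0],[0,0,0]]
    - [[0,0,0],[0,0,0]]

```text
t: 12.4
eef_pos: [522.2, 117.2, 112.4]
tcp_rot: [3.141, -0.001, -2.946]
ft_force: [-0.3, 0.4, -1.3]
opening: 0.23
```

```bash
cat >> h.py <<'E'
HK=box(-80,25,-11,11,0,22)+box(25,128.5,-3.5,3.5,7.5,14.5)+box(121.5,128.5,-3.5,25,7.5,14.5)
def look(env,name,cams=("wrist",),hook=None,eye=(111.5,79),z=0,crops={}):
    s=env.state();print(s["t"],s["eef_pos"],s["tcp_rot"],s["ft_force"],inv(DOCK,s["eef_pos"]),s["opening"])
    for n in cams:
        c=env.read_camera(n)
        x0,y0,x1,y1,k=crops.get(n,(0,0,640,400,1))
        b=crop(c["pixels"],x0,y0,x1,y1,k)
        cv2.imwrite(f"pics/{name}_{n}.png",b)
        b=b.copy();dz=s["eef_pos"][2]+7-11
        hp=(s["eef_pos"][0],s["eef_pos"][1],s["tcp_rot"][2]-np.pi)
        draw(b,c,[(np.array(p)+[1,0,dz],np.array(q)+[1,0,dz]) for p,q in HK],hp,x0,y0,k)
        th=np.linspace(0,2*np.pi,25);r=[[eye[0]+16*np.cos(t),eye[1],46.5+16*np.sin(t)] for t in th]
        draw(b,c,list(zip(r[:-1],r[1:])),DOCK,x0,y0,k,(0,0,255))
        cv2.imwrite(f"pics/{name}_{n}_o.png",b)
        for q in ("pallet_hub_eye","hook_end"):
            for d in env.tip_of(q,c)[:1]: print(n,q,np.round(d["point"]),round(d["score"],2),inv(DOCK,d["point"]))
CR={"top":(225,120,345,230,5),"scene":(295,130,415,230,6)}
E
python3 - <<'E'
from cell import env
from h import *
look(env,"a",("wrist","scene","top"),crops=CR)
E
```

```text
12.4 [522.20821406 117.15242323 112.39419785] [ 3.14131377e+00 -7.34878050e-04 -2.94634990e+00] [-0.32190095  0.35456994 -1.33012879] [-14.4827493   44.29825046] 0.2295361827700326
wrist pallet_hub_eye [643. 178.  47.] 0.84 [115.90930118  80.05794089]
wrist hook_end [565.  -5.  16.] 0.66 [  4.26015317 -83.71201285]
scene pallet_hub_eye [637. 180.  47.] 0.87 [109.95755621  83.98562873]
scene hook_end [643. 153. 120.] 0.65 [110.63152243  56.43284721]
top pallet_hub_eye [641. 177.  47.] 0.89 [113.26169397  80.07121005]
top hook_end [645. 156. 122.] 0.39 [113.66666271  58.38167339]
```

View pics/a_wrist_o.png

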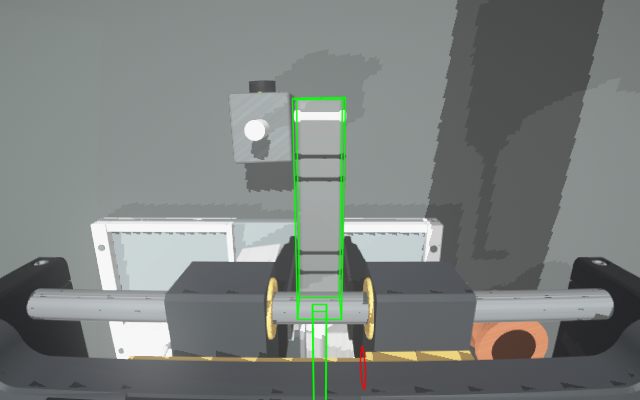

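View pics/a_scene_o.png

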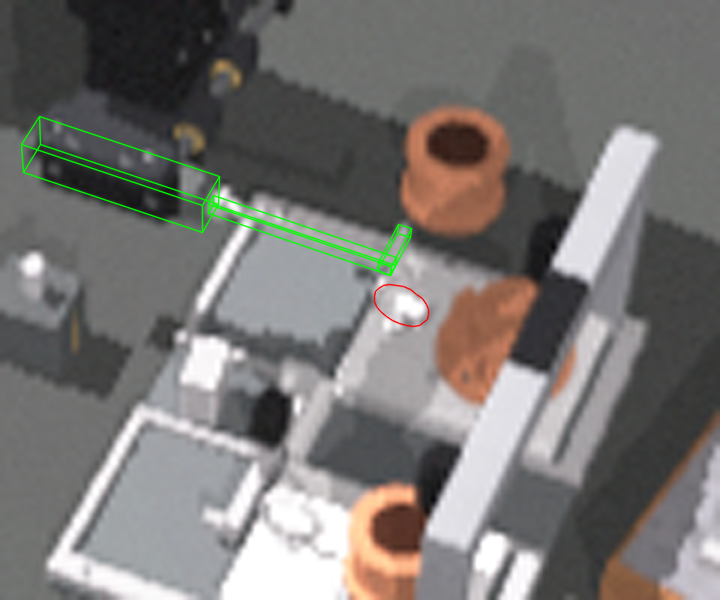

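View pics/a_top_o.png

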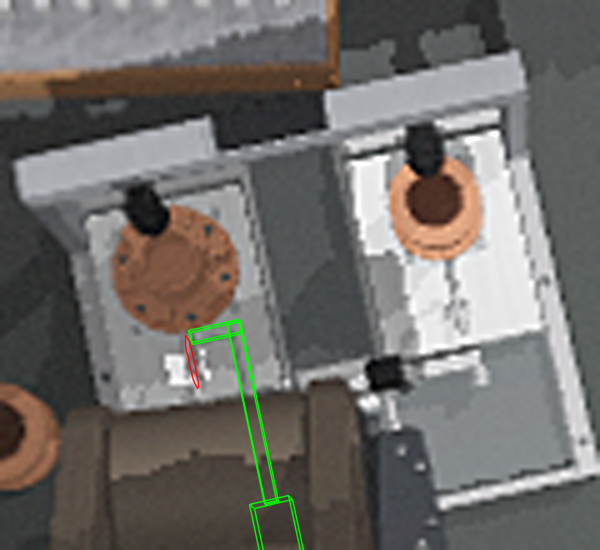

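>>> drive_tool:
  increments:
    - [[0,0,0.8],[0,0,0]]
    - [[0,0,0.8],[0,0,0]]
    - [[0,0,0.6],[0,0,0]]
    - [[0,0,0.2],[0,0,0]]
    - [[0,0,0],[0,0,0]]

```text
t: 13.27
eef_pos: [522.1, 116.9, 39.5]
tcp_rot: [3.141, -0.002, -2.946]
ft_force: [-0.4, -0.2, -0.9]
opening: 0.234
```

>>> drive_tool:
  increments:
    - [[0,0,0],[0,0,0]]
    - [[0,0,0],[0,0,0]]

```text
t: 13.43
eef_pos: [523.2, 117.0, 41.7]
tcp_rot: [-3.142, 0.002, -2.947]
ft_force: [0.7, 0.2, -1.4]
opening: 0.229
```

```bash
python3 - <<'E'
from cell import env
from h import *
look(env,"b",("scene",),eye=(112.5,80),crops={"scene":(330,150,410,220,8)})
E
```

```text
13.4333 [523.24193334 116.97117315  41.65770628] [-3.14152210e+00  1.52243677e-03 -2.94652503e+00] [ 0.66363228  0.15467152 -1.44208721] [-13.50374161  43.92013529] 0.22936626814378172
scene pallet_hub_eye [635. 175.  46.] 0.82 [107.32216399  78.899893  ]
scene hook_end [643. 156.  49.] 0.45 [111.44900638  59.02354596]
```

View pics/b_scene.png

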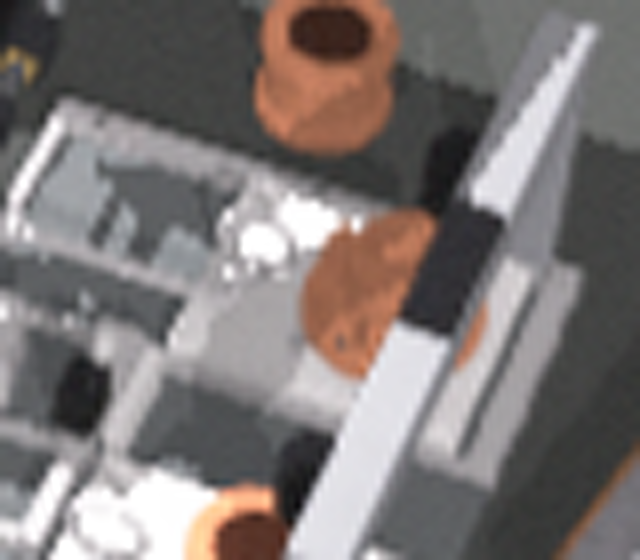

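View pics/b_scene_o.png

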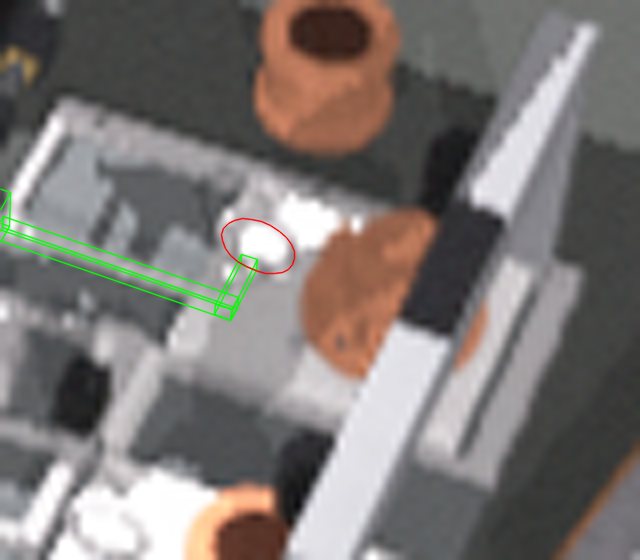

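>>> drive_tool:
  increments:
    - [[0.04,0,0.07],[0,0,0]]
    - [[0,0.2,0],[0,0,0]]
    - [[0,0.15,0],[0,0,0]]
    - [[0,0.1,0],[0,0,0]]

```text
t: 13.92
eef_pos: [518.7, 130.6, 38.6]
tcp_rot: [3.141, 0.0, -2.946]
ft_force: [-0.6, -0.4, -1.6]
opening: 0.231
```

>>> drive_tool:
  increments:
    - [[0,0.1,0],[0,0,0]]
    - [[0,0.1,0],[0,0,0]]
    - [[0,0.1,0],[0,0,0]]
    - [[0,0.05,0],[0,0,0]]

```text
t: 14.25
eef_pos: [516.8, 140.6, 38.5]
tcp_rot: [3.142, 0.0, -2.946]
ft_force: [-0.5, -1.4, -2.3]
opening: 0.23
```

```bash
python3 - <<'E'
from cell import env
from h import *
look(env,"c",("scene",),eye=(112.5,80),crops={"scene":(330,150,410,220,8)})
E
```

```text
14.25 [516.76725388 140.61847912  38.52170847] [ 3.14150246e+00  4.38929986e-05 -2.94631884e+00] [-0.50832498 -1.3734542  -2.29698895] [-15.27365426  68.3738459 ] 0.2302269334017501
scene pallet_hub_eye [636. 175.  49.] 0.63 [108.04765067  78.96046596]
scene hook_end [683. 188.  13.] 0.68 [157.20635473  82.1964843 ]
```

View pics/c_scene_o.png

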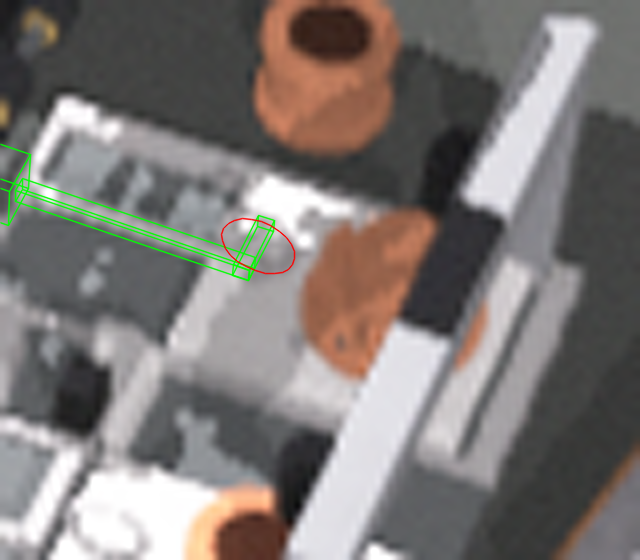

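>>> drive_tool:
  increments:
    - [[0.12,0,0],[0,0,0]]
    - [[0.12,0,0],[0,0,0]]
    - [[0.12,0,0],[0,0,0]]
    - [[0.12,0,0],[0,0,0]]
    - [[0.12,0,0],[0,0,0]]

```text
t: 14.82
eef_pos: [499.7, 136.6, 38.8]
tcp_rot: [-3.142, 0.002, -2.947]
ft_force: [4.8, 1.2, -1.8]
opening: 0.23
```

>>> drive_tool:
  increments:
    - [[0.15,0,0],[0,0,0]]
    - [[0.15,0,0],[0,0,0]]
    - [[0.15,0,0],[0,0,0]]
    - [[0.15,0,0],[0,0,0]]
    - [[0.15,0,0],[0,0,0]]

```text
t: 15.23
eef_pos: [477.4, 132.3, 38.8]
tcp_rot: [3.142, 0.002, -2.947]
ft_force: [5.0, 1.7, -1.7]
opening: 0.229
```

```bash
python3 - <<'E'
from cell import env
from h import *
look(env,"d",("top","scene"),eye=(95,80),crops={"scene":(310,140,410,220,8)})
E
```

```text
15.2333 [477.42758894 132.30087043  38.78781332] [ 3.14159187e+00  1.77792097e-03 -2.94678742e+00] [ 4.99760802  1.66515477 -1.66425831] [-55.47941508  67.83658584] 0.22908698139480607
top pallet_hub_eye [611. 169.  46.] 0.75 [82.55506925 77.87959001]
top hook_end [600. 168.  47.] 0.49 [71.17735929 79.10748084]
scene pallet_hub_eye [605. 169.  50.] 0.57 [77.00307234 78.67036831]
scene hook_end [597. 171.  44.] 0.54 [68.87486734 82.41633727]
```

View pics/d_scene.png

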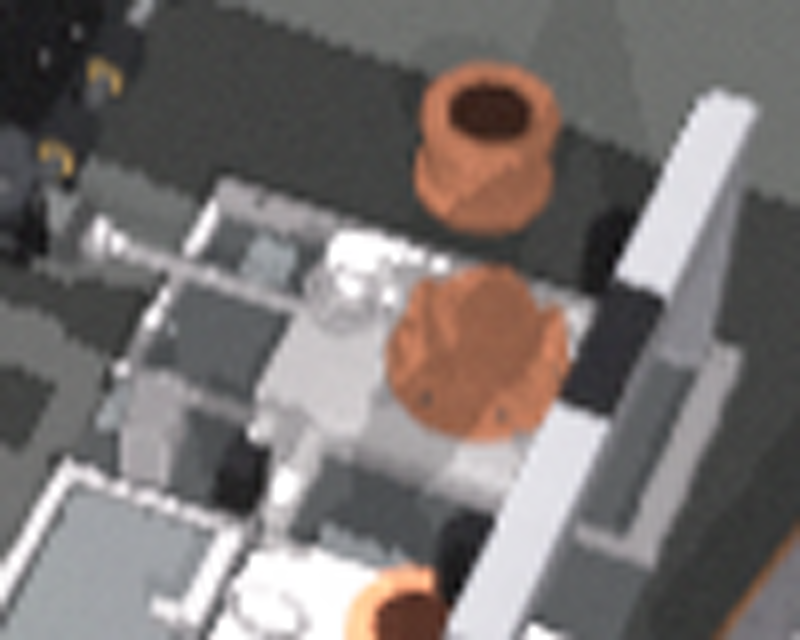

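>>> drive_tool:
  increments:
    - [[0.16,0,0],[0,0,0]]
    - [[0.16,0,0],[0,0,0]]
    - [[0.16,0,0],[0,0,0]]
    - [[0.16,0,0],[0,0,0]]
    - [[0.16,0,0],[0,0,0]]

```text
t: 15.95
eef_pos: [453.3, 127.6, 38.6]
tcp_rot: [3.142, 0.001, -2.947]
ft_force: [4.2, 0.7, -1.8]
opening: 0.233
```

>>> drive_tool:
  increments:
    - [[0.14,0,0],[0,0,0]]
    - [[0.14,0,0],[0,0,0]]
    - [[0.14,0,0],[0,0,0]]
    - [[0.12,0,0],[0,0,0]]
    - [[0.1,0,0],[0,0,0]]

```text
t: 16.37
eef_pos: [434.4, 123.9, 38.6]
tcp_rot: [3.142, 0.0, -2.947]
ft_force: [4.5, 0.5, -2.3]
opening: 0.229
```

>>> drive_tool:
  increments:
    - [[0.08,0,0],[0,0,0]]
    - [[0.06,0,0],[0,0,0]]

```text
t: 16.53
eef_pos: [430.4, 123.1, 38.6]
tcp_rot: [3.142, 0.0, -2.947]
ft_force: [4.1, 1.3, -2.2]
opening: 0.229
```

>>> drive_tool:
  increments:
    - [[0.07,0,0],[0,0,0]]
    - [[0.06,0,0],[0,0,0]]

```text
t: 16.7
eef_pos: [426.7, 122.4, 38.5]
tcp_rot: [3.142, 0.0, -2.947]
ft_force: [4.8, 1.3, -2.3]
opening: 0.232
```

>>> drive_tool:
  increments:
    - [[0.05,0,0],[0,0,0]]
    - [[0.04,0,0],[0,0,0]]

```text
t: 16.87
eef_pos: [424.1, 121.9, 38.5]
tcp_rot: [3.142, 0.0, -2.947]
ft_force: [7.8, 2.8, -2.9]
opening: 0.229
```

```bash
python3 - <<'E'
from cell import env
from h import *
look(env,"e",("top","scene"),eye=(26,80),crops={"scene":(300,140,400,215,8),"top":(225,130,345,240,5)})
E
```

```text
16.8667 [424.13307148 121.88178462  38.54818599] [ 3.14154107e+00  3.22344953e-04 -2.94655275e+00] [ 7.79536436  2.78248255 -2.86642827] [-109.7827474    67.94165997] 0.22930585048148544
top pallet_hub_eye [554. 161.  47.] 0.94 [25.26083119 81.44894356]
top hook_end [544. 154.  47.] 0.58 [13.97650733 76.44054711]
scene pallet_hub_eye [550. 160.  47.] 0.71 [21.12471882 80.63495678]
scene hook_end [545. 161.  49.] 0.62 [16.11893271 82.64296708]
```

View pics/e_scene.png

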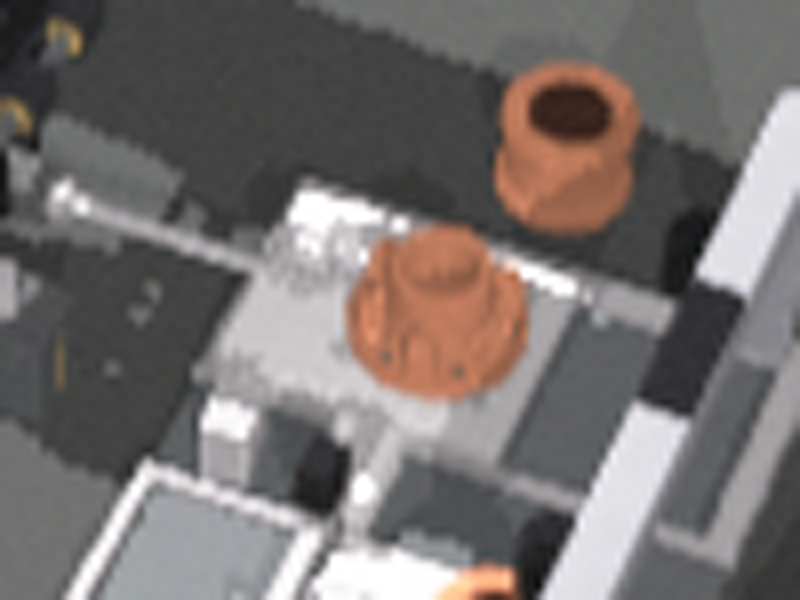

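View pics/e_top.png

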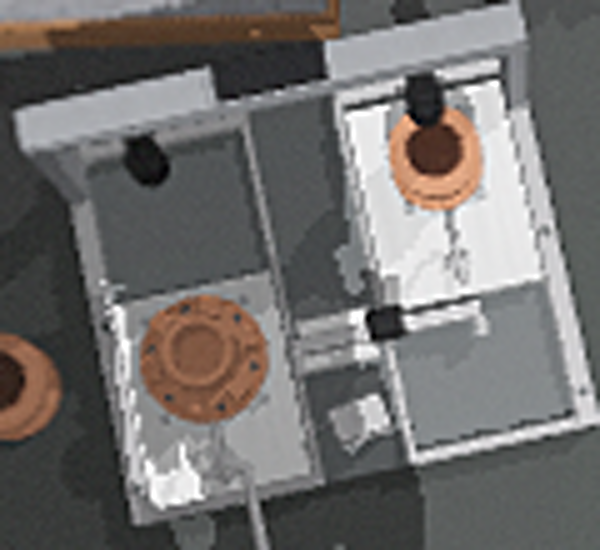

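Close to the lip; force is rising at the expected position. A little more to confirm contact.

>>> drive_tool:
  increments:
    - [[0.05,0,0],[0,0,0]]
    - [[0,0,0],[0,0,0]]

```text
t: 17.33
eef_pos: [423.9, 121.8, 38.7]
tcp_rot: [-3.142, 0.003, -2.947]
ft_force: [9.5, 2.0, -4.1]
opening: 0.227
```

>>> drive_tool:
  increments:
    - [[0.04,0,0],[0,0,0]]
    - [[0,0,0],[0,0,0]]

```text
t: 17.5
eef_pos: [423.8, 121.7, 38.9]
tcp_rot: [-3.141, 0.005, -2.947]
ft_force: [13.4, 4.1, -4.8]
opening: 0.227
```

>>> drive_tool:
  increments:
    - [[-0.1,0,0],[0,0,0]]
    - [[-0.15,0,0],[0,0,0]]
    - [[-0.15,0,0],[0,0,0]]
    - [[0,0,0],[0,0,0]]

```text
t: 17.83
eef_pos: [433.5, 123.7, 38.4]
tcp_rot: [3.141, -0.001, -2.947]
ft_force: [-0.1, 0.3, -1.2]
opening: 0.231
```

```bash
python3 - <<'E'
from cell import env
from h import *
look(env,"f",("top","scene"),eye=(26,80),crops={"scene":(300,140,400,215,8),"top":(225,130,345,240,5)})
E
```

```text
17.8333 [433.4720405  123.72045165  38.37436813] [ 3.14147007e+00 -8.66657444e-04 -2.94655571e+00] [-0.08234173  0.30583721 -1.18458387] [-100.26450146   67.93590031] 0.23060549295411076
top pallet_hub_eye [556. 160.  50.] 0.79 [26.85354861 79.70732041]
top hook_end [555. 159.  46.] 0.4 [26.03117867 79.15622362]
scene pallet_hub_eye [553. 160.  46.] 0.94 [24.06664033 80.56355766]
scene hook_end [ 424. -472.    2.] 0.72 [-224.83147771 -514.38395837]
```

View pics/f_scene_o.png

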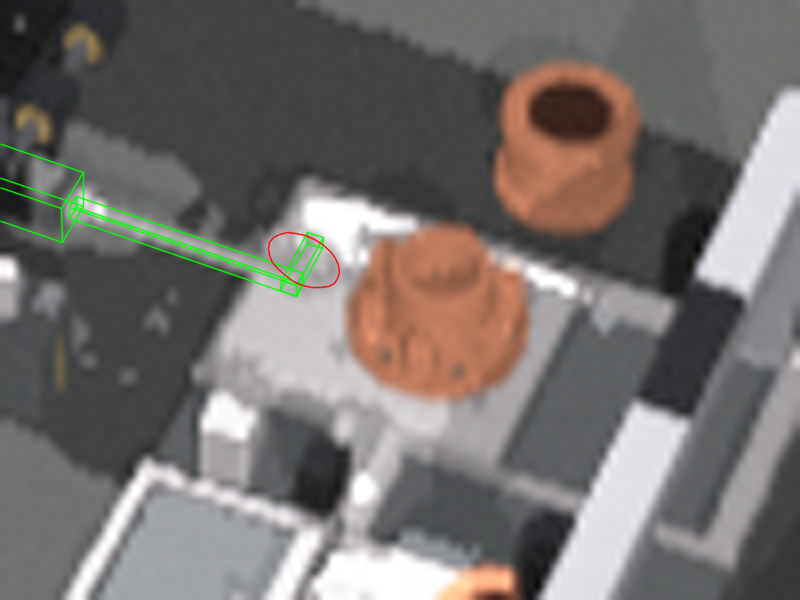

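View pics/f_top_o.png

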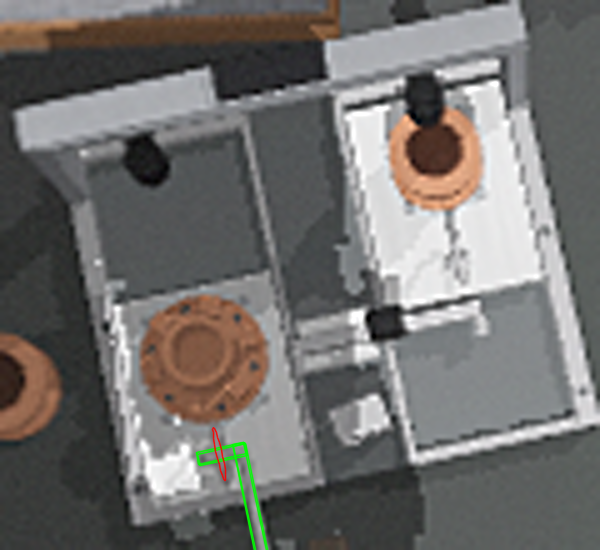

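>>> drive_tool:
  increments:
    - [[0,-0.08,0],[0,0,0.5]]
    - [[0,-0.08,0],[0,0,0.5]]
    - [[0,-0.08,0],[0,0,0.5]]
    - [[0,-0.08,0],[0,0,0.5]]

```text
t: 18.47
eef_pos: [434.4, 114.1, 38.5]
tcp_rot: [3.142, -0.0, -3.109]
ft_force: [-0.8, 1.1, -1.6]
opening: 0.23
```

>>> drive_tool:
  increments:
    - [[0,0,0],[0,0,0.25]]
    - [[0,0,0],[0,0,0]]

```text
t: 18.63
eef_pos: [434.5, 114.1, 38.5]
tcp_rot: [3.142, -0.0, -3.127]
ft_force: [-0.2, 0.1, -1.7]
opening: 0.227
```

```bash
python3 - <<'E'
from cell import env
from h import *
look(env,"g",("top","scene"),eye=(26,80),crops={"scene":(300,140,400,215,8),"top":(225,130,345,240,5)})
E
```

```text
18.6333 [434.46559707 114.12550047  38.53492988] [ 3.14152918e+00 -1.20826603e-04 -3.12739004e+00] [-0.21707534  0.13692491 -1.70564159] [-101.14895555   58.3302778 ] 0.22694619676887876
top pallet_hub_eye [557. 161.  47.] 0.91 [27.9108814  80.41587343]
top hook_end [562. 125.  48.] 0.43 [25.72304307 44.05059654]
scene pallet_hub_eye [550. 160.  48.] 0.76 [21.16225063 81.3410668 ]
scene hook_end [560. 132.  42.] 0.65 [25.03858536 51.42294472]
```

View pics/g_scene.png

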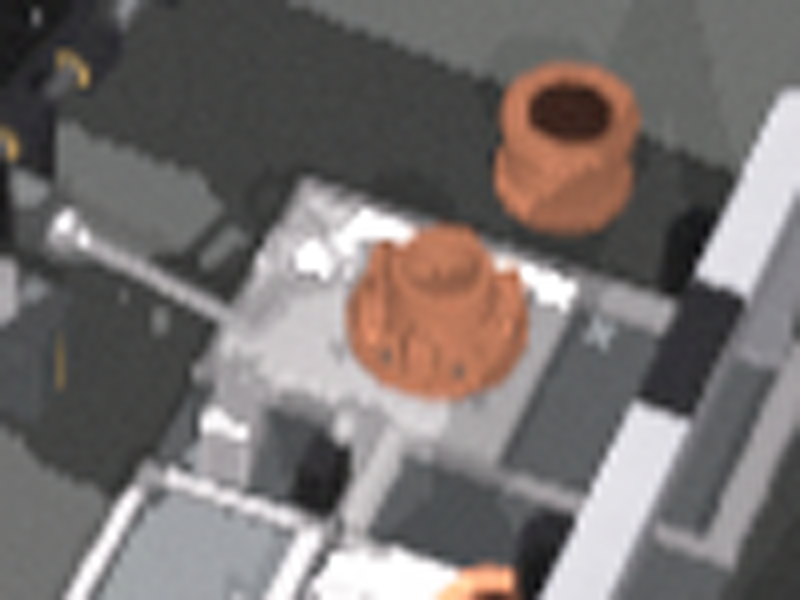

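View pics/g_top_o.png

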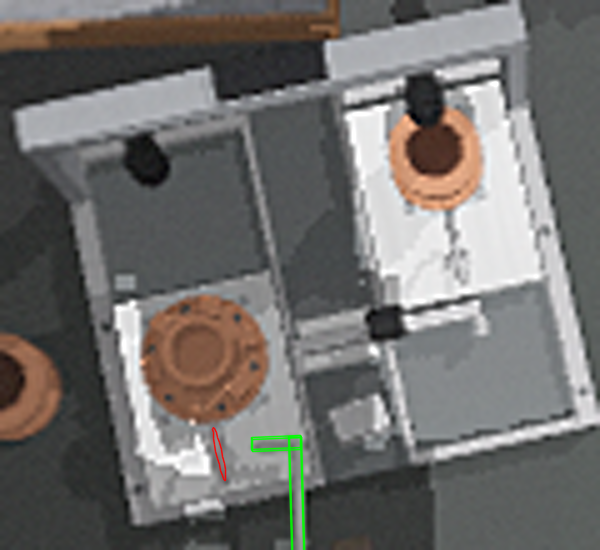

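>>> drive_tool:
  increments:
    - [[0,0,-0.4],[0,0,0]]
    - [[0,0,-0.8],[0,0,0]]
    - [[0,0,-0.9],[0,0,0]]
    - [[0,0,-0.8],[0,0,0]]
    - [[0,0,0],[0,0,0]]

```text
t: 19.35
eef_pos: [436.0, 114.5, 129.0]
tcp_rot: [3.141, 0.006, -3.126]
ft_force: [1.1, -0.5, -0.9]
opening: 0.228
```

```bash
python3 - <<'E'
from cell import env
from h import *
s=env.state();print(s["eef_pos"])
plan(s,(430.5,310,115),0.474+np.pi,step=25)
E
```

```text
[435.99654471 114.46046535 129.03026012]
[[[0.01,0.82,0.06],[0,0,-0.72]],[[-0.04,0.81,0.06],[0,0,-0.72]],[[-0.08,0.81,0.06],[0,0,-0.71]],[[-0.13,0.8,0.06],[0,0,-0.72]],[[-0.18,0.8,0.06],[0,0,-0.71]]]
[[[-0.22,0.79,0.06],[0,0,-0.72]],[[-0.26,0.77,0.05],[0,0,-0.71]],[[-0.31,0.75,0.06],[0,0,-0.72]]]
end [430.53582105 309.97679872 114.93026012] -2.6675726966005477 t 0.6666666666666666
```

>>> drive_tool:
  increments:
    - [[0.01,0.82,0.06],[0,0,-0.72]]
    - [[-0.04,0.81,0.06],[0,0,-0.72]]
    - [[-0.08,0.81,0.06],[0,0,-0.71]]
    - [[-0.13,0.8,0.06],[0,0,-0.72]]
    - [[-0.18,0.8,0.06],[0,0,-0.71]]

```text
t: 19.77
eef_pos: [430.9, 237.4, 115.7]
tcp_rot: [3.142, -0.001, -2.837]
ft_force: [1.1, 0.1, -2.3]
opening: 0.233
```

>>> drive_tool:
  increments:
    - [[-0.22,0.79,0.06],[0,0,-0.72]]
    - [[-0.26,0.77,0.05],[0,0,-0.71]]
    - [[-0.31,0.75,0.06],[0,0,-0.72]]
    - [[0,0,0],[0,0,0]]
    - [[0,0,0],[0,0,0]]

```text
t: 20.18
eef_pos: [428.5, 310.3, 110.4]
tcp_rot: [-3.142, -0.001, -2.666]
ft_force: [-1.0, -1.1, -1.8]
opening: 0.227
```

>>> drive_tool:
  increments:
    - [[0,0,0.8],[0,0,0]]
    - [[0,0,0.9],[0,0,0]]
    - [[0,0,0.8],[0,0,0]]
    - [[0,0,0.5],[0,0,0]]
    - [[0,0,0],[0,0,0]]

```text
t: 20.6
eef_pos: [427.9, 307.9, 18.6]
tcp_rot: [-3.141, -0.005, -2.67]
ft_force: [-1.0, 0.8, -2.5]
opening: 0.225
```

>>> drive_tool:
  increments:
    - [[0,0,0],[0,0,0]]
    - [[0,0,0],[0,0,0]]

```text
t: 20.77
eef_pos: [429.6, 309.4, 22.2]
tcp_rot: [3.142, 0.001, -2.669]
ft_force: [0.5, 0.5, -2.3]
opening: 0.229
```

>>> drive_tool:
  increments:
    - [[0,0,0.2],[0,0,0]]
    - [[0,0,0.2],[0,0,0]]
    - [[0,0,0.12],[0,0,0]]
    - [[0,0,0],[0,0,0]]
    - [[0,0,0],[0,0,0]]

```text
t: 21.18
eef_pos: [429.2, 309.7, 5.7]
tcp_rot: [3.142, -0.0, -2.668]
ft_force: [-0.8, -0.2, -1.5]
opening: 0.23
```

>>> drive_tool:
  increments:
    - [[0,0,0.04],[0,0,0]]
    - [[0,0,0],[0,0,0]]

```text
t: 21.35
eef_pos: [429.3, 309.8, 4.7]
tcp_rot: [3.142, 0.0, -2.668]
ft_force: [-0.4, -0.5, -1.3]
opening: 0.229
```

>>> drive_tool:
  increments:
    - [[0,0,0.02],[0,0,0]]
    - [[0,0,0],[0,0,0]]

```text
t: 21.52
eef_pos: [429.3, 309.8, 4.7]
tcp_rot: [3.142, 0.001, -2.668]
ft_force: [-2.1, -0.2, 5.6]
opening: 0.229
```

>>> drive_tool:
  increments:
    - [[0,0,0],[0,0,0]]
    - [[0,0,0],[0,0,0]]
    - [[0,0,0],[0,0,0]]
    - [[0,0,0],[0,0,0]]
    - [[0,0,0],[0,0,0]]
  jaw: 0.3

```text
t: 21.93
eef_pos: [429.3, 309.7, 4.0]
tcp_rot: [3.142, 0.0, -2.668]
ft_force: [-0.1, 0.5, -0.5]
opening: 0.524
```

>>> drive_tool:
  increments:
    - [[0,0,-0.3],[0,0,0]]
    - [[0,0,-0.9],[0,0,0]]
    - [[0,0,-0.9],[0,0,0]]
    - [[0,0,-0.9],[0,0,0]]
    - [[0,0,-0.9],[0,0,0]]

```text
t: 22.35
eef_pos: [429.0, 309.6, 122.9]
tcp_rot: [3.142, 0.0, -2.668]
ft_force: [-0.3, 0.3, -0.9]
opening: 0.646
```

>>> drive_tool:
  increments:
    - [[0,0,-0.9],[0,0,0]]
    - [[0,0,-0.5],[0,0,0]]
    - [[0,0,0],[0,0,0]]
    - [[0,0,0],[0,0,0]]

```text
t: 22.68
eef_pos: [429.2, 309.7, 163.9]
tcp_rot: [3.141, 0.002, -2.668]
ft_force: [-0.0, -0.7, -0.4]
opening: 0.648
```

```bash
python3 - <<'E'
from cell import env
from h import *
look(env,"z",("top","scene","wrist"),eye=(26,80),crops={"scene":(290,110,420,235,6) and (290,115,420,215,6),"top":(185,130,345,280,5) and (185,130,345,250,5)})
t=env.read_camera("top")
for q in ["gate_grip","pallet_bush","pallet_hub","hub_mid","bush_mid","hook_handle","magnet_base","master_block"]:
    print(q,[(np.round(d["point"]),round(d["score"],2),np.round(inv(DOCK,d["point"]))) for d in env.tip_of(q,t)[:1]])
E
```

```text
22.6833 [429.22898456 309.70938935 163.8880751 ] [ 3.14148647e+00  1.80562370e-03 -2.66818660e+00] [-0.03044305 -0.6631453  -0.44940329] [-68.3887096  251.22207645] 0.6475516550234399
top pallet_hub_eye [557. 161.  48.] 0.82 [27.89150474 80.31776866]
top hook_end [536. 375.  13.] 0.68 [ 49.26422115 294.84218917]
scene pallet_hub_eye [554. 161.  47.] 0.78 [25.12397312 81.27211068]
scene hook_end [534. 378.  13.] 0.78 [ 47.45347455 297.54426184]
wrist pallet_hub_eye [554. 160.  47.] 0.78 [25.40257526 79.58617449]
gate_grip [(array([629.,  62.,  54.]), 0.71, array([ 79., -31.]))]
pallet_bush [(array([712.,  35.,  10.]), 0.91, array([156., -73.]))]
pallet_hub [(array([597., 164.,   9.]), 0.77, array([68., 76.]))]
hub_mid [(array([612., 172.,  53.]), 0.66, array([84., 81.]))]
bush_mid [(array([728.,  29.,  50.]), 0.57, array([170., -82.]))]
hook_handle [(array([428., 308.,  10.]), 0.63, array([-70., 250.]))]
magnet_base [(array([753., 118., 136.]), 0.57, array([212.,  -0.]))]
master_block [(array([573.,  77.,  10.]), 0.62, array([28., -5.]))]
```

View pics/z_scene.png

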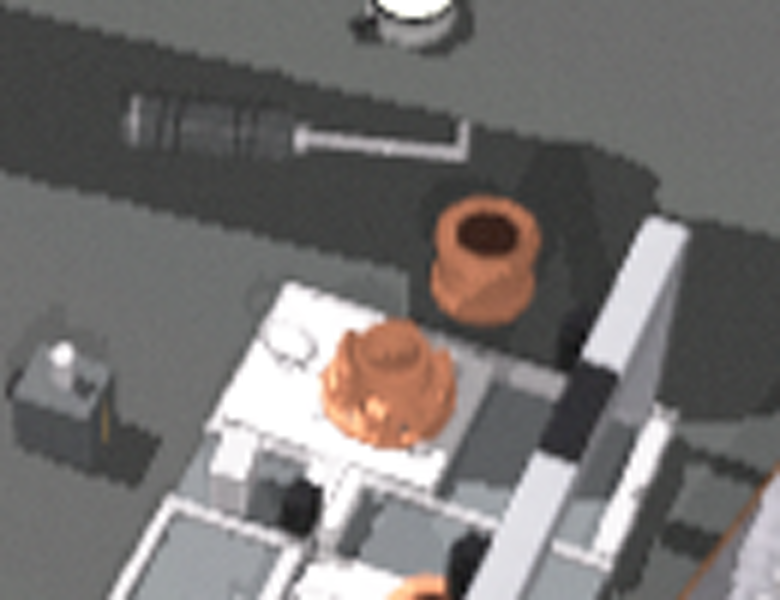

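View pics/z_top_o.png

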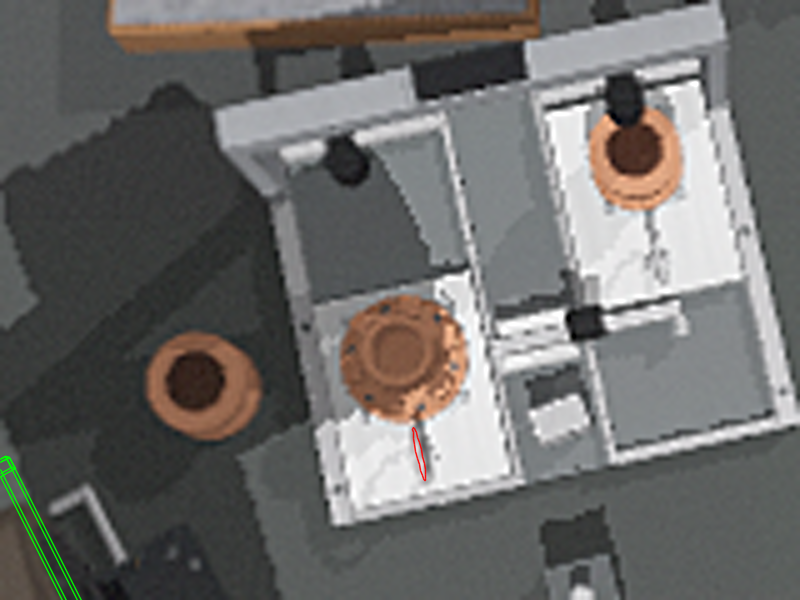

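View pics/z_wrist.png

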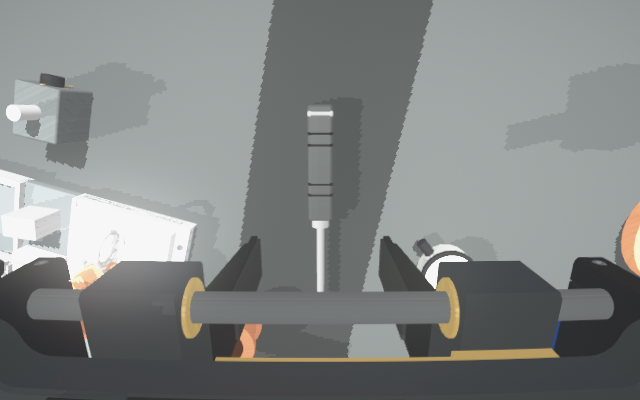

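```bash
python3 - <<'E'
from cell import env
print(env.job_done())
E
```

```text
the job is handed in; nothing more can be done
None
```

The job is done and handed in at about 23 s. The gate is at its right end stop, the hub's pallet is against the left lip, and the hook is back flat on the granite.

**Gate:** I pushed the grip with shut fingers until it stopped moving. The wrist force reached about 48 N against the stop, more than I meant to use. It was the fingertips pressing, not the arm or the gripper's body. That is below the 120 N wrist limit, but if the 40 N limit is counted at the fingertips, it was passed.

**Pallet:** I drew it forward with 4 to 5 N until it stopped moving and the force rose to about 13 N. The eye then read about dock x 25 to 28 (26 expected) and the pallet's origin about x 68 (68.5 expected). The pictures show the hub standing upright in its place.

**Hook:** I turned and slid it out of the eye with almost no force, then laid it down about 1 to 2 mm from where it first lay.

**Last checks:**
- The last pictures show the bush's pallet still parked and the master block and spare bush still in place. The gripper was about 160 mm up, touching nothing.
- The networks' last reading for the magnet base was wrong (it landed on the bridge), but the pictures show the base standing where it was.
- I did not check the caliper, micrometer, screwdriver and dial gauge again one by one. Nothing was moved near the first three, and the dial gauge is about 150 mm from where the gripper handled the hook.

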